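Clamp the band on the dust port's barbed stub

TASK

Slide the large worm-drive band clamp over the leaning barbed stub of the dust port, past the ridges and fully home against the flange, while its screw is still slack. Then turn its black wing screw clockwise until the band is snug on the stub, let go, and leave the other things on the bench where they are.

Things in the scene. Friction and masses are not known exactly. Their poses are not given: they have to be found in the camera images.
- clamp: The large worm-drive band clamp, loose, flat on the bench, about 100 g: steel band 48 mm outside, 43 mm inside diameter, 16 mm tall. Origin: centre of its underside; z: the band's axis. Screw housing on the +y side, 16 mm wide, 23.5 to 47 mm from the axis, 16 mm tall; the screw rises from it towards +x. Can be gripped across its diameter along x (48 mm), clear of the screw.
- wing (a point): The clamp's screw with a black wing: a tab 24 mm wide (its x), 9 mm thick (its y), 22 mm long (its z), turning with the screw. Origin: centre of the tab, at (32.5, 39, 40.5) mm in the clamp's frame. z points out along the screw axis, 45 degrees out of the band's plane: (0.707, 0, 0.707) in the clamp's frame. Below the tab an 8 mm shaft, about 25 mm of it bare.
- screw (a joint): Turn of the screw, rad; grows clockwise as seen looking at the wing's free end. Starts 0 to 0.3 (slack). Each rad moves both shoes 2 mm inwards; on the stub they first bear at about 1.5, then it stiffens and is snug by about 1.9; the thread ends at 2.4. Friction 0.06 N m: it stays where left.
- shoe_a: Small dark steel shoe (10 x 2 x 10 mm) inside the band on the housing's side (+y), driven inwards by the screw. Origin: its centre, 8 mm above the band's underside.
- shoe_b: The same shoe on the opposite (-y) side of the band; both move in together.
- port: Grey dust-extraction manifold fixed to the bench: a box 90 x 100 x 50 mm on a 110 x 130 mm foot, centred 50 mm to the +x of the origin, with a capped 44 mm round outlet on its +y side. Origin: on the bench, straight below the centre of the stub's flange; z up. The stub leans towards -x.
- stub: Grey barbed stub on the manifold, leaning 30 degrees from vertical. Origin: centre of the upper face of its flange (47 mm diameter, 4 mm thick, 95 mm above the bench), where the band's underside must rest. z: along the stub to its free end; x: up the slope. With the clamp's x along this x the wing is uppermost, screw 15 degrees from vertical, and the loose band stays put when let go.
- stub_end (a point): Centre of the stub's free end, 38 mm from the flange along the stub's z (a 3 mm plug on it). From the flange: plain neck 38 mm diameter, 18 mm long; two saw-tooth ridges 40 mm diameter (sharp below, sloped above), then a mouth tapering from 35 to 28 mm. On the neck the loose band hangs up to 3 mm off-centre.
- sanding_block: loose cork sanding block 70 x 36 x 26 mm; origin on or near its underside; a bystander to be left where it is
- small_clamp: loose band clamp of the same make but far too small (inside diameter 24 mm, 11 mm tall) and without a wing; origin on or near its underside; a bystander to be left where it is
- jar: loose closed glue jar, 48 mm in diameter, 60 mm tall; origin on or near its underside; a bystander to be left where it is
- chisel: loose wood-handled tool about 200 mm long, lying; origin on or near its underside; a bystander to be left where it is
- brace_block: loose light-wood strip 150 x 30 x 22 mm; origin on or near its underside; a bystander to be left where it is
- tape_roll: loose roll of paper tape, 90 mm in diameter, 24 mm tall; origin on or near its underside; a bystander to be left where it is
- c_clamp: loose dark steel C-clamp about 155 x 67 mm over all, 18 mm thick, lying flat; origin on or near its underside; a bystander to be left where it is

How it is judged:
By the outcome, as a careful person would: the job done as asked, in the order asked, and still so for the second after the job is handed in, with the robot touching nothing.
It also fails if it takes over 72 s, if anything falls off the work surface, if the arm or the gripper's body presses on something with over 40 N, if the wrist force passes 120 N, or if a joint passes its speed limit or range.

ROBOT

A 7-joint arm with a two-finger parallel gripper is mounted at the origin on the work surface. World frame = base frame: x ahead of the robot, y to its left, z up, the work surface at z = 0. Lengths are in mm, angles in rad, forces in N, time in s.
With the tool pointing down it reaches from about 425 to 825 mm from the base axis. Payload 3.6 kg.
Tool frame: the origin (TCP) lies midway between the tips of the shut fingers; the grasp point (between the pads) lies behind it (bot.grip_depth is the x of the grasp point in the tool frame, in mm); x points along the fingers, z is the direction in which the jaws open and shut, and the axes are right-handed (so a half turn about x gives the same grasp; the last joint's range is limited). The gripper opens to 93 mm and grips with 3 to 60 N. Pads are 15 mm wide; open, the fingers measure 128 mm over their backs; the gripper's body (75 mm by 188 mm) begins 65 mm behind the grasp point.
Start: joints at [-1.341, 0.615, -0.013, 1.423, 0.008, 1.103, -0.04], TCP at [165.058, 628.663, 218.64] pointing down, gripper open.
Joint ranges: [-3.12, 3.12], [-0.3, 2.06], [-1.34, 1.32], [0.26, 2.42], [-1.36, 4.5], [0.01, 1.98], [-2.84, 2.84]. Speed limits (rad/s): [2.79, 2.79, 3.14, 3.14, 3.14, 3.14, 3.14].

INTERFACE

Orientations are given as a 3x3 rotation matrix whose columns are the frame's x, y, z axes.
In Python, from workcell import bot gives the robot as it stands. The module is installed in compiled form; this text tells all that it offers. Calls block until the motion is done:
- bot.reach(position, orientation): joint-space move of the TCP to a pose.
- bot.movel(position, ori=None, v=150, threshold=None): straight line of the TCP; ori=None keeps the orientation; v is the mean speed in mm/s. With threshold (N) it stops when the force on the tool has changed by that much, and returns True; else False.
- bot.move_j(angles): joint-space move.
- bot.let_go() and bot.grasp(effort=None): open the fingers fully, or close them until they stop; effort is the grip in N (None keeps the last).
- bot.wait(seconds).
- bot.inverse_kinematics(position, orientation): joint angles nearest the present ones, or None.
- bot.read_state(): the state.
- bot.get_image(name): name is "scene" or "top" or "wrist"; returns the picture (384x512x3 uint8, red, green, blue); there is no depth.
- bot.calibration(name): a dict with "fx", "fy", "cx", "cy" (pixels), "rvec" (rotation vector, rad) and "tvec" (3), from world to camera coordinates, as OpenCV has them. Camera axes: x right, y down, z forward; pixel columns grow to the right and rows downward; lengths in mm; the calibration is good to about 2 mm. A picture is of the moment at which its call begins: read the wrist's pose just before it. calibration takes no time and is no camera call; for the wrist camera it gives the pose at the moment of the call.
A pose or a line that the arm cannot do raises bot.MotionError and nothing moves.
- bot.job_done(): hands the job in, once; it reports no verdict.
The state is a dict: "clock": time; "joint_pos": joint angles; "joint_velocities": joint speeds; "tau": joint torques, N m; "tool_pos": TCP position; "tool_rot": TCP orientation; "contact_force": force on the tool from outside, world axes, zero at the start; "torque": the same for the moment, N m; "opening": opening from 0.0 (shut) to 1.0 (fully open).
Only numpy, scipy, OpenCV 4.12 (cv2) and the standard library are available. Lean on these libraries where they do the work, as an engineer would, in place of code of your own. Each camera call takes 0.05 s, during which the arm holds its last target.

## Working session

There is one attempt and no reset: what is moved stays moved. The work goes in short steps, each a Python script; the robot and the scene stay as the last script left them, time stands still between calls to the robot, and variables do not carry over. Pictures are saved under pics/ and viewed, and the job is handed in when it is done.

```bash
mkdir -p pics; ls
python3 - <<'E'
from workcell import bot
import cv2
for n in ("scene","top","wrist"):
    c=bot.calibration(n); print(n,{k:(v if not hasattr(v,'tolist') else v.tolist()) for k,v in c.items()})
    im=bot.get_image(n); cv2.imwrite(f"pics/{n}0.png",im[:,:,::-1])
s=bot.read_state(); print(s, bot.grip_depth)
E
```

```text
pics
scene {'fx': 361.6084019321116, 'fy': 361.6084019321116, 'cx': 248.84305699759207, 'cy': 189.14843269634744, 'rvec': [0.7035810210237934, 2.668549541988188, -1.0905624123982287], 'tvec': [486.45057020541947, -125.15080056801509, 1177.1078052001224]}
top {'fx': 367.13593089306596, 'fy': 367.13593089306596, 'cx': 254.61198020233272, 'cy': 192.1421892420035, 'rvec': [2.208064785093914, -2.177670677090992, 0.05982407344208985], 'tvec': [10.032802331564588, 592.7818728485984, 1126.3452214252068]}
wrist {'fx': 302.0648636347482, 'fy': 302.0648636347482, 'cx': 255.11678959082067, 'cy': 194.83674314878084, 'rvec': [-2.3054875571470625, -1.7812192936011675, -0.24493864517645114], 'tvec': [-649.3485436740729, -32.445041294939244, 390.82734392051793]}
{'clock': 0.15, 'joint_pos': array([-1.34049449,  0.6156854 , -0.01261991,  1.42450021,  0.00811413,
        1.10340757, -0.0403808 ]), 'joint_velocities': array([ 0.00052971, -0.00240182,  0.00019808, -0.00512602,  0.00126859,
       -0.00022747,  0.00026461]), 'tau': array([ 8.16014726e-04, -4.59345996e+01,  2.09451229e-01, -1.65945375e+01,
       -6.10695197e-02,  1.81396067e-02,  1.67409867e-04]), 'tool_pos': array([164.92855232, 628.11123522, 217.76500124]), 'tool_rot': array([[-4.68641858e-04, -9.67230617e-01,  2.53899023e-01],
       [-1.89304831e-03,  2.53899454e-01,  9.67228765e-01],
       [-9.99998098e-01, -2.73592303e-05, -1.95000220e-03]]), 'contact_force': array([-0.09155107, -0.6209023 ,  0.64832215]), 'torque': array([-0.0498936 ,  0.04157097, -0.00908425]), 'opening': 0.9998138547974389} -18.8
```

View pics/scene0.png

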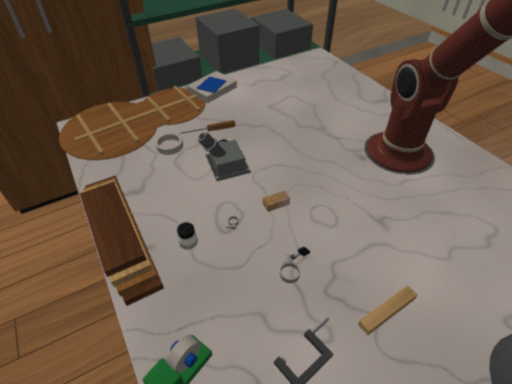

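View pics/top0.png

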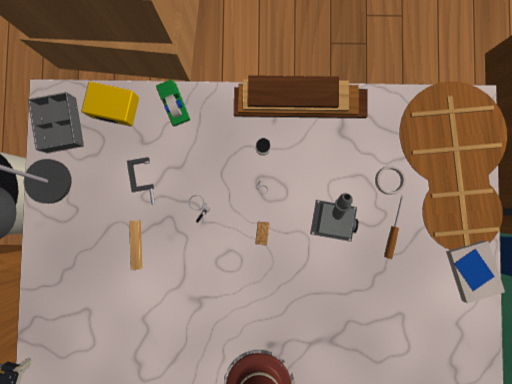

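View pics/wrist0.png

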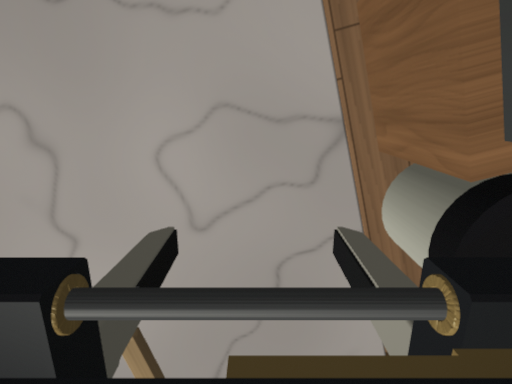

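```bash
cat > h.py <<'E'
from workcell import bot
import cv2, numpy as np
def cal(n):
    c=bot.calibration(n); K=np.array([[c['fx'],0,c['cx']],[0,c['fy'],c['cy']],[0,0,1.]])
    return K,np.array(c['rvec'],float),np.array(c['tvec'],float)
def proj(n,P,c=None):
    K,r,t=c or cal(n); return cv2.projectPoints(np.atleast_2d(np.array(P,float)),r,t,K,None)[0][:,0]
def unproj(n,uv,z,c=None):
    K,r,t=c or cal(n); R=cv2.Rodrigues(r)[0]; d=R.T@np.linalg.solve(K,[uv[0],uv[1],1.]); o=-R.T@t
    return o+d*(z-o[2])/d[2]
def crop(im,x0,y0,x1,y1,f,name):
    cv2.imwrite(name,cv2.resize(im[y0:y1,x0:x1,::-1],None,fx=f,fy=f,interpolation=cv2.INTER_CUBIC))
E
python3 - <<'E'
from h import *
print(proj("top",[[0,0,0],[165,628,218]]),proj("scene",[[0,0,0],[165,628,218]]))
for nm,uv,z in [("clamp",(199,203),8),("wing",(202,215),40),("port",(335,220),50),("end",(345,200),130),("small",(262,185),5),("block",(262,233),26),("jar",(263,146),60),("tape",(390,180),24),("cclamp",(140,178),18),("brace",(135,245),22),("chisel",(393,235),15)]: print(nm,unproj("top",uv,z).round())
for nm,uv,z in [("clamp",(290,272),8),("wing",(304,252),40)]: print(nm,unproj("scene",uv,z).round())
im=cv2.imread("pics/top0.png")[:,:,::-1]; crop(im,160,160,280,250,6,"pics/t1.png"); crop(im,290,160,410,250,6,"pics/t2.png")
im=cv2.imread("pics/scene0.png")[:,:,::-1]; crop(im,170,90,290,180,6,"pics/s2.png"); crop(im,250,220,350,295,8,"pics/s1.png")
E
```

```text
[[257.88220513 385.3613911 ]
 [  8.5239545  354.9300408 ]] [[398.28103756 150.70201276]
 [650.30831736 296.16102914]]
clamp [557. 192.   8.]
wing [520. 177.  40.]
port [ 510. -225.   50.]
end [ 568. -235.  130.]
small [616.  -5.   5.]
block [467.  -6.  26.]
jar [730.  -5.  60.]
tape [ 636. -401.   24.]
cclamp [632. 376.  18.]
brace [425. 384.  22.]
chisel [ 466. -412.   15.]
clamp [559. 205.   8.]
wing [512. 191.  40.]
```

View pics/t1.png

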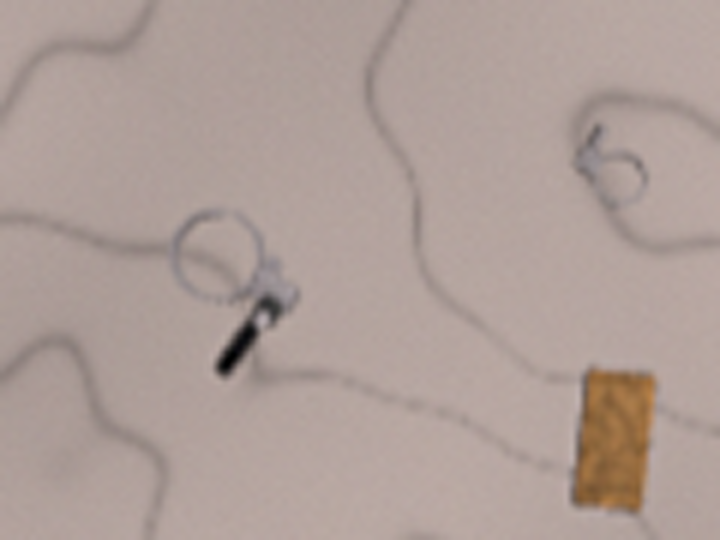

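View pics/t2.png

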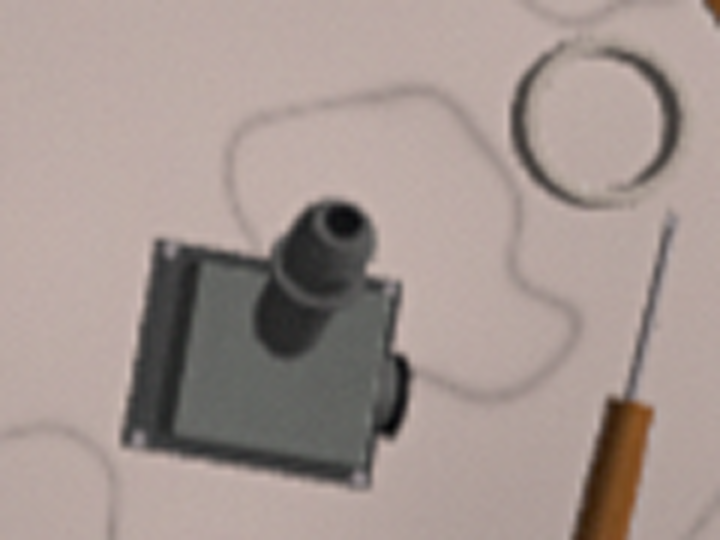

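View pics/s1.png

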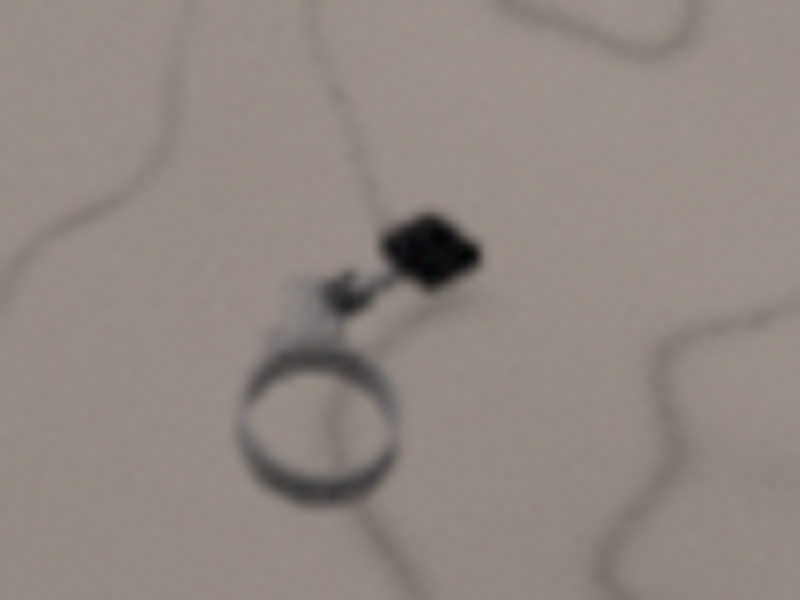

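View pics/s2.png

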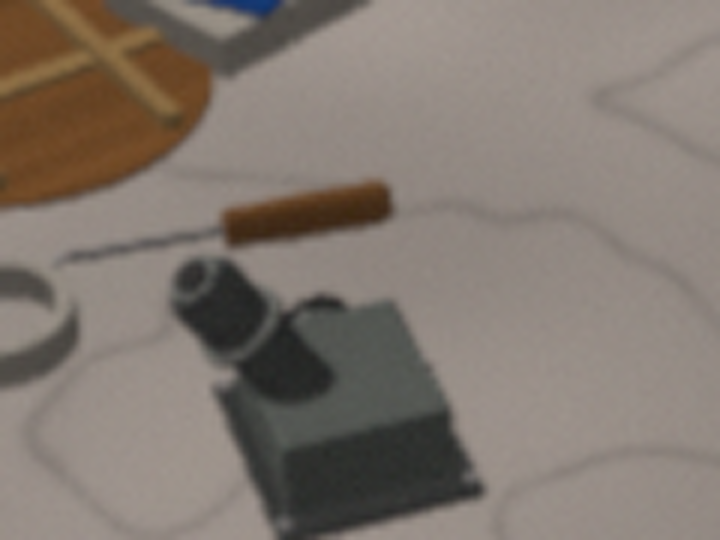

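```bash
cat >> h.py <<'E'
def unit(v): v=np.array(v,float); return v/np.linalg.norm(v)
def ori(x,z):
    x=unit(x); z=np.array(z,float); z=unit(z-x*(x@z)); return np.column_stack([x,np.cross(z,x),z])
def rotz(a): c,s=np.cos(a),np.sin(a); return np.array([[c,-s,0],[s,c,0],[0,0,1.]])
def stubR(Rp): # port yaw matrix -> stub frame
    return Rp@np.array([[np.cos(np.pi/6),0,-.5],[0,1,0],[.5,0,np.cos(np.pi/6)]])
def rota(axis,a): return cv2.Rodrigues(unit(axis)*a)[0]
E
python3 - <<'E'
from h import *
Rp=rotz(np.arctan2(.148,-.989)); S=stubR(Rp); so=np.array([559,-232,95.])
q0=None
for tilt in (0,.3,.6,.9,-.3,-.6):
  for sg in (1,-1):
    x=rota(S[:,0],tilt)@(-S[:,2])
    qs=[bot.inverse_kinematics(so+S[:,2]*d,ori(x,sg*S[:,0])) for d in (1,45,100)]
    print(tilt,sg,x.round(2),[None if q is None else q.round(2) for q in qs])
wz=unit(S[:,0]+S[:,2]); wp=so+S@np.array([32.5,39,40.5])
for a in np.arange(-1,7)*.4-0.0:
  for sg in (1,-1):
    z=rota(-wz,a)@(S[:,1]*sg); q=bot.inverse_kinematics(wp-11*wz,ori(-wz,z)); print('w',round(a,2),sg,None if q is None else q.round(2))
E
```

```text
0 1 [-0.49  0.07 -0.87] [array([-0.11,  1.2 ,  1.13,  1.21, -0.68,  1.7 , -2.36]), array([-0.08,  1.18,  1.13,  1.09, -0.67,  1.79, -2.4 ]), array([-0.03,  1.16,  1.13,  0.92, -0.66,  1.92, -2.47])]
0 -1 [-0.49  0.07 -0.87] [array([ 0.08,  1.01,  0.52,  1.2 , -0.26,  1.53,  0.43]), array([ 0.09,  1.  ,  0.54,  1.09, -0.27,  1.65,  0.42]), array([ 0.11,  1.02,  0.56,  0.91, -0.28,  1.8 ,  0.41])]
0.3 1 [-0.52 -0.22 -0.83] [array([-0.26,  1.2 ,  1.13,  1.29, -0.5 ,  1.49, -2.44]), array([-0.23,  1.17,  1.13,  1.18, -0.47,  1.58, -2.46]), array([-0.18,  1.15,  1.13,  1.02, -0.45,  1.72, -2.49])]
0.3 -1 [-0.52 -0.22 -0.83] [array([-0.08,  1.  ,  0.58,  1.29, -0.08,  1.39,  0.34]), array([-0.07,  1.  ,  0.6 ,  1.18, -0.07,  1.51,  0.35]), array([-0.04,  1.  ,  0.61,  1.02, -0.08,  1.65,  0.38])]
0.6 1 [-0.49 -0.5  -0.71] [array([ 0.22,  0.97, -0.3 ,  1.37,  0.75,  1.53,  2.83]), array([-0.37,  1.19,  1.13,  1.29, -0.28,  1.38, -2.56]), array([-0.33,  1.16,  1.13,  1.15, -0.24,  1.5 , -2.56])]
0.6 -1 [-0.49 -0.5  -0.71] [array([-0.24,  1.04,  0.65,  1.38,  0.11,  1.26,  0.21]), array([-0.2
[... 1459 characters left out ...]
1.19  0.96 -0.21]
w 0.0 -1 [ 0.37  0.55  0.14  1.88 -0.34  0.49  2.19]
w 0.4 1 [-0.18  0.83  1.13  1.89 -1.19  0.96 -0.61]
w 0.4 -1 [ 0.3   0.56  0.24  1.88 -0.46  0.51  1.89]
w 0.8 1 [-0.18  0.83  1.13  1.89 -1.19  0.96 -1.01]
w 0.8 -1 [ 0.15  0.59  0.49  1.88 -0.7   0.58  1.72]
w 1.2 1 [-0.18  0.83  1.13  1.89 -1.19  0.96 -1.41]
w 1.2 -1 [ 0.1   0.61  0.56  1.88 -0.77  0.61  1.38]
w 1.6 1 [-0.18  0.83  1.13  1.89 -1.19  0.96 -1.81]
w 1.6 -1 [-0.03  0.67  0.79  1.89 -0.96  0.72  1.15]
w 2.0 1 [-0.18  0.83  1.13  1.89 -1.19  0.96 -2.21]
w 2.0 -1 [ 0.11  0.61  0.55  1.88 -0.76  0.6   0.57]
w 2.4 1 [ 0.47  0.55 -0.01  1.87 -0.16  0.47  2.76]
w 2.4 -1 [-0.18  0.83  1.13  1.89 -1.19  0.96  0.53]
```

Run:
```python
from h import *
K,r,t=cal("wrist"); R=cv2.Rodrigues(r)[0]; c=-R.T@t; s=bot.read_state(); T=s['tool_rot']
print("cam in tool",T.T@(c-s['tool_pos']),"axes in tool",(T.T@R.T).round(3))
yc=unit([-.46,-.88,0]); xc=np.cross(yc,[0,0,1]); o=ori([0,0,-1],-xc)
# want cam looking at clamp centre (555,195): 
Rc=o@(T.T@R.T); cam=o@(T.T@(c-s['tool_pos'])); d=Rc[:,2]
# camera height 230
tgt=np.array([550,190,15.]); h=230; p=tgt+d*((h-15)/d[2]); tcp=p-cam; print(tcp,d)
bot.reach(tcp,o)
print(bot.read_state()['tool_pos'],bot.read_state()['clock'])
np.savez("w1.npz",*cal("wrist"))
im=bot.get_image("wrist"); cv2.imwrite("pics/w1.png",im[:,:,::-1])
```

```text
cam in tool [-1.66616543e+02  7.57539985e+01  7.03654095e-03] axes in tool [[-0.001 -0.271  0.962]
 [ 0.001 -0.962 -0.271]
 [ 1.     0.001  0.001]]
[542.68297361 176.72848029  63.3834573 ] [-0.12437459 -0.2411173  -0.96249333]
[542.41999545 178.69730901  63.49240573] 2.3333
```

View pics/w1.png

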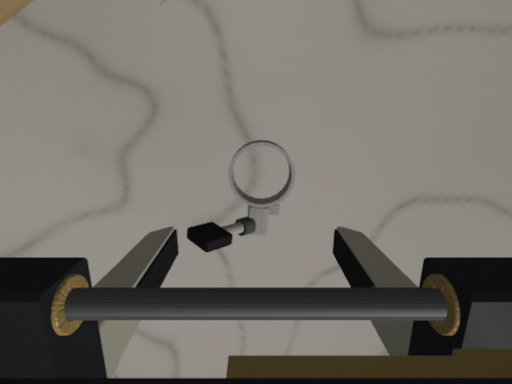

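```bash
cat >> h.py <<'E'
def circ(r,z,n=60,a0=0): a=np.linspace(0,2*np.pi,n); return np.c_[r*np.cos(a),r*np.sin(a),0*a+z]
def clampmodel(phi=0):
    L=[circ(24,0),circ(24,16),circ(21.5,16),circ(21.5,0)]
    for z in (0,16): L.append(np.array([[-8,23.5,z],[8,23.5,z],[8,47,z],[-8,47,z],[-8,23.5,z]]))
    wz=np.array([.707,0,.707]); o=np.array([32.5,39,40.5])
    tx=rota(-wz,phi)@np.array([.707,0,-.707]); ty=np.cross(wz,tx)
    for s in (-11,11): L.append(np.array([o+s*wz+a*12*tx+b*4.5*ty for a,b in ((1,1),(1,-1),(-1,-1),(-1,1),(1,1))]))
    L.append(np.array([o-36*wz,o-11*wz]))
    return L
def overlay(im,c,L,R,t,win,f,name,col=(0,0,255)):
    x0,y0,x1,y1=win; I=cv2.resize(im[y0:y1,x0:x1,::-1],None,fx=f,fy=f,interpolation=cv2.INTER_CUBIC)
    for l in L:
        p=(proj(None,l@R.T+t,c)+.5-[x0,y0])*f-.5
        cv2.polylines(I,[np.round(p).astype(int)],False,col,1,cv2.LINE_AA)
    cv2.imwrite(name,I)
def ld(n): d=np.load(n); return tuple(d[k] for k in ('arr_0','arr_1','arr_2'))
E
python3 - <<'E'
from h import *
im=cv2.imread("pics/w1.png")[:,:,::-1]; c=ld("w1.npz")
p=unproj(None,(262,173),8,c); print(p)
yc=unproj(None,(259,220),12,c)-p; yc[2]=0; print(unit(yc))
yc=unit(yc); R=np.column_stack([np.cross(yc,[0,0,1]),yc,[0,0,1]]); p[2]=0
overlay(im,c,clampmodel(),R,p,(170,120,330,260),5,"pics/o1.png")
E
```

```text
[560.47914848 203.10107806   8.        ]
[-0.51198209 -0.85899612  0.        ]
```

View pics/o1.png

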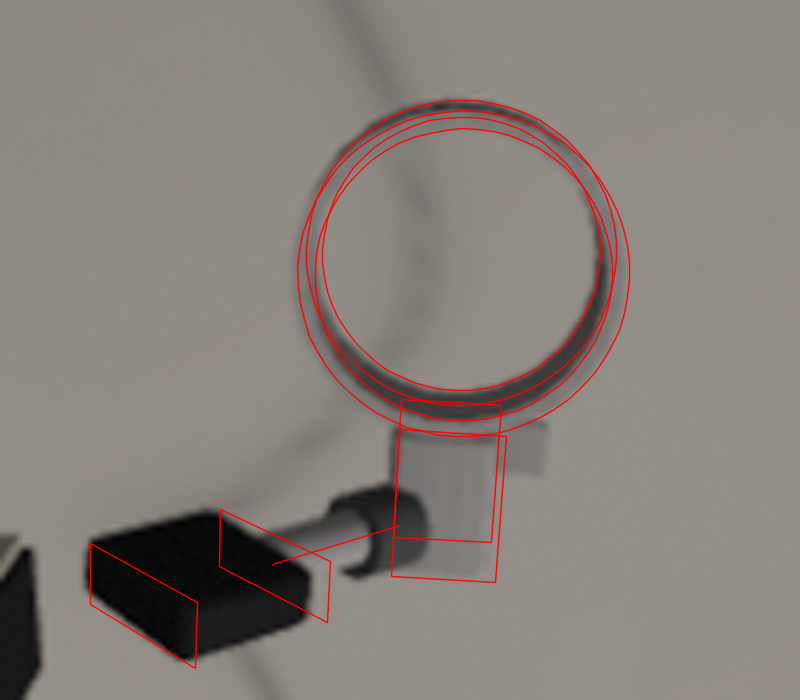

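Run:
```python
from h import *
im=cv2.imread("pics/w1.png")[:,:,::-1]; c=ld("w1.npz")
p=np.array([560.5,203.1,0])
yc=unit([-.465,-.885,0]); R=np.column_stack([np.cross(yc,[0,0,1]),yc,[0,0,1]])
p=p+R@np.array([0.6,0,0])  # image left = ?
ims=[]
for i,phi in enumerate((-.3,0.,.15,.3)):
    overlay(im,c,clampmodel(phi),R,p,(175,125,310,262),3,"pics/tmp.png"); ims.append(cv2.imread("pics/tmp.png"))
cv2.imwrite("pics/o2.png",cv2.resize(np.vstack([np.hstack(ims[:2]),np.hstack(ims[2:])]),(740,600)))
```

```text
(no output)
```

View pics/o2.png

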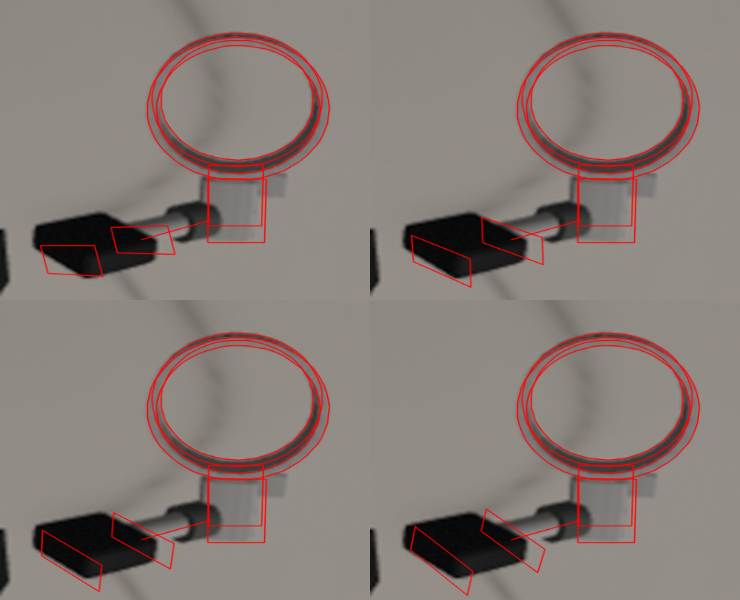

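Run:
```python
from h import *
yc=unit([-.465,-.885,0]); R=np.column_stack([np.cross(yc,[0,0,1]),yc,[0,0,1]])
p=np.array([560.5,203.1,0])+R@np.array([0.9,0,0])
o=ori([0,0,-1],-R[:,0])
bot.movel([p[0],p[1],70],o)
bot.movel([p[0],p[1],15],o)
print(bot.movel([p[0],p[1],2.],o,v=40,threshold=12))
s=bot.read_state(); print(s['tool_pos'],s['contact_force'],s['clock'])
bot.grasp(25)
s=bot.read_state(); print(s['tool_pos'],s['contact_force'],s['opening']*93,s['clock'])
im=bot.get_image("wrist"); cv2.imwrite("pics/w2.png",im[:,:,::-1])
```

```text
False
[559.62286154 203.54311628   1.91432593] [ 0.45484705  0.31642152 -0.34929528] 3.7417
[559.76446226 203.49162666   2.02262804] [ 0.43332417 -1.26899506 -0.50706687] 47.58408499945055 4.525
```

View pics/w2.png

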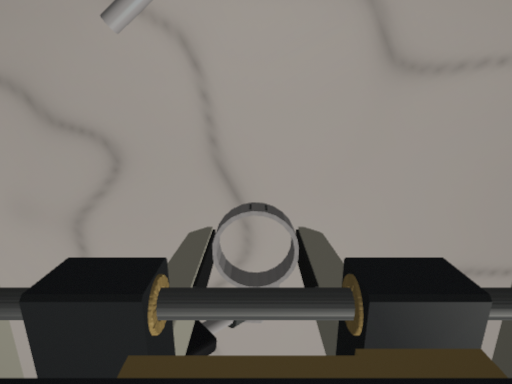

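Run:
```python
from h import *
s=bot.read_state(); p0=s['tool_pos'];o=s['tool_rot']
bot.movel(p0+[0,0,150],v=250)
np.savez("w3.npz",*cal("wrist")); s=bot.read_state(); np.savez("w3s.npz",s['tool_pos'],s['tool_rot'])
im=bot.get_image("wrist"); cv2.imwrite("pics/w3.png",im[:,:,::-1])
Rp=rotz(np.arctan2(.148,-.989)); o2=ori([0,0,-1],-Rp[:,0])
T=np.array([[-.001,-.271,.962],[.001,-.962,-.271],[1,.001,.001]]); ct=np.array([-166.6,75.75,0])
d=(o2@T)[:,2]; tgt=np.array([550,-228,90.]); P=tgt+d*((370-90)/d[2]); tcp=P-o2@ct; print(tcp)
bot.reach(tcp,o2)
np.savez("w4.npz",*cal("wrist")); s=bot.read_state(); print(s['tool_pos'],s['clock'],s['opening']*93)
im=bot.get_image("wrist"); cv2.imwrite("pics/w4.png",im[:,:,::-1])
```

```text
[ 550.17498534 -224.86402413  203.4       ]
[ 550.81079635 -222.88499599  202.80686399] 6.9667 47.44956854860484
```

View pics/w3.png

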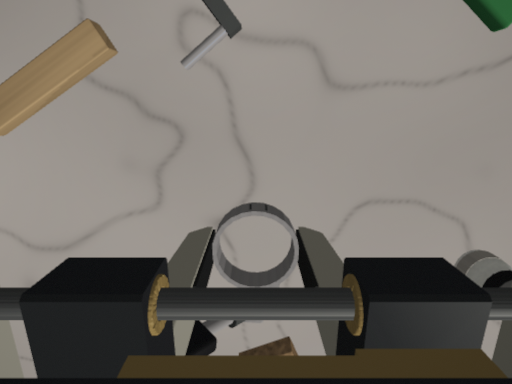

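View pics/w4.png

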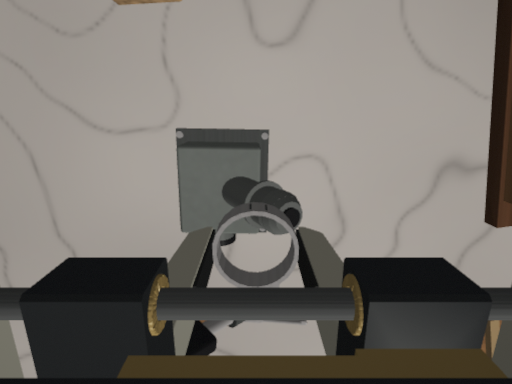

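```bash
cat >> h.py <<'E'
def portmodel():
    L=[]
    def box(cx,cy,sx,sy,z): return np.array([[cx+a*sx/2,cy+b*sy/2,z] for a,b in ((1,1),(1,-1),(-1,-1),(-1,1),(1,1))])
    L+= [box(50,0,90,100,50),box(50,0,110,130,0),box(50,0,90,100,0)]
    S=stubR(np.eye(3)); so=np.array([0,0,95.])
    for r,z in ((23.5,0),(23.5,-4),(19,18),(20,18),(14,38),(14,41)): L.append(circ(r,z)@S.T+so)
    return L
E
python3 - <<'E'
from h import *
s=bot.read_state(); bot.movel(s['tool_pos']+[0,-75,20],v=250)
np.savez("w5.npz",*cal("wrist")); im=bot.get_image("wrist"); cv2.imwrite("pics/w5.png",im[:,:,::-1])
Rp=rotz(np.arctan2(.148,-.989)); overlay(im,ld("w5.npz"),portmodel(),Rp,np.array([559,-232,0]),(120,20,340,240),3,"pics/o5.png")
# clamp in tool frame
d=np.load("w3s.npz"); tp,tr=d['arr_0'],d['arr_1']; im=cv2.imread("pics/w3.png")[:,:,::-1]
Rc=np.column_stack([-tr[:,2],tr[:,1]*0,-tr[:,0]]); Rc[:,1]=np.cross(Rc[:,2],Rc[:,0])
overlay(im,ld("w3.npz"),clampmodel(.15),Rc,tp+tr@np.array([2.,0,0]),(150,180,350,360),4,"pics/o3.png")
E
```

```text
(no output)
```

View pics/o5.png

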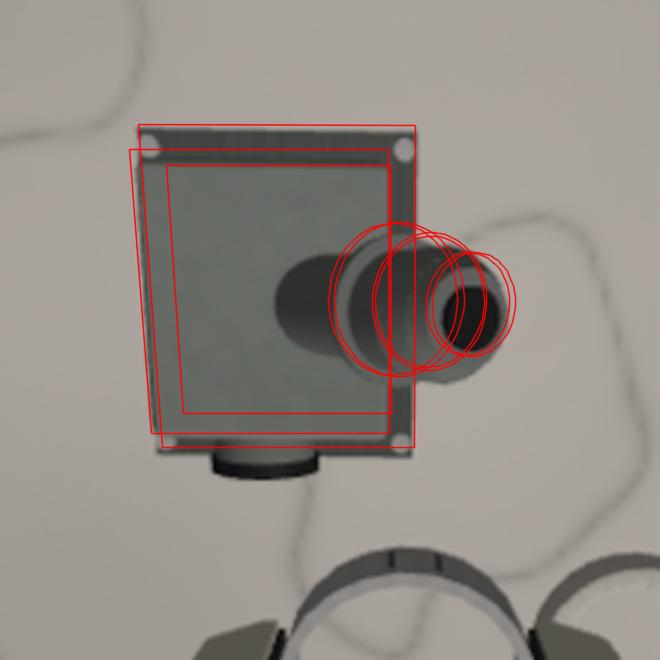

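View pics/o3.png

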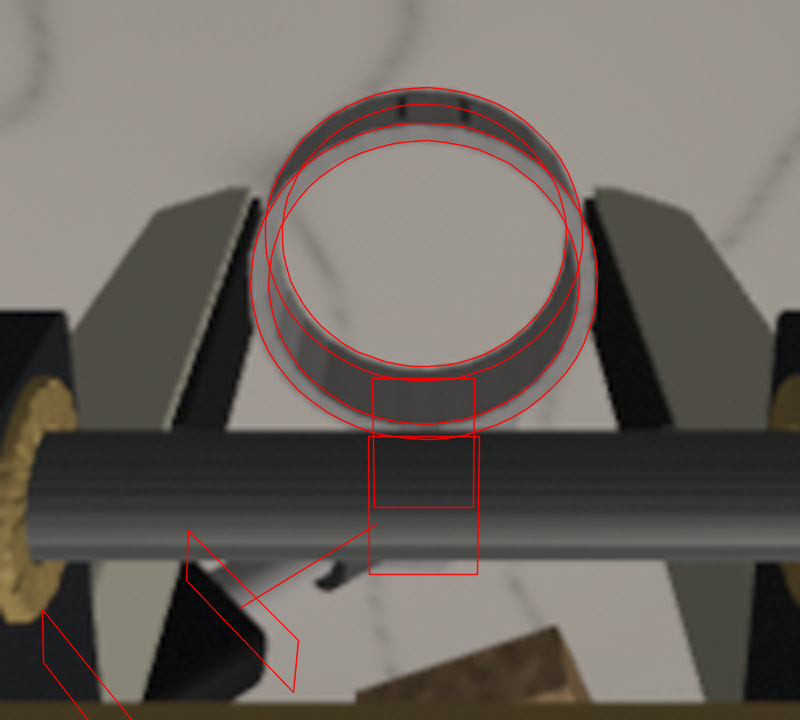

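Run:
```python
from h import *
im=cv2.imread("pics/w5.png")[:,:,::-1]; crop(im,160,55,300,185,5,"pics/c5.png")
```

```text
(no output)
```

View pics/c5.png

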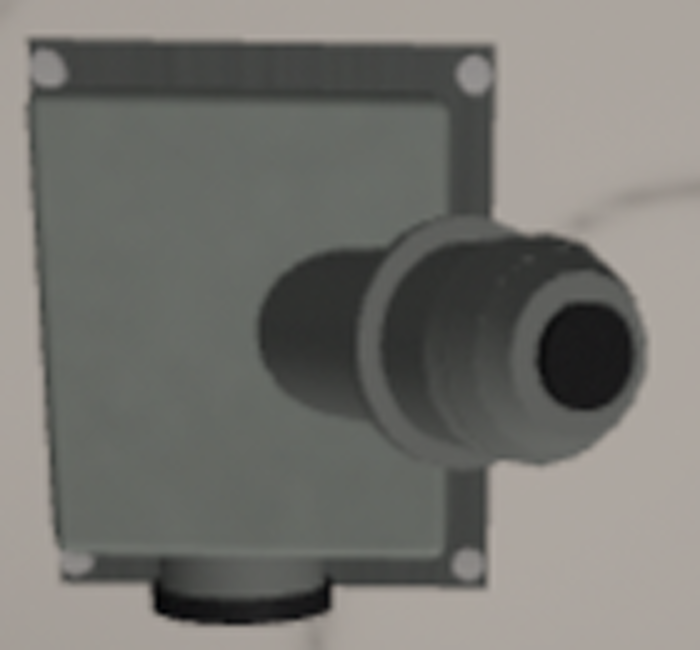

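```bash
cat > fitp.py <<'E'
from h import *
from scipy.optimize import least_squares
def fit(obs,c,x0,y0,f,verbose=True,p0=(559,-235,2.99,5)):
    S=stubR(np.eye(3)); so=np.array([0,0,95.])
    P3={'TL':(95,-50,50),'TR':(5,-50,50),'BR':(5,50,50),'BL':(95,50,50),'fTL':(105,-65,None),'fTR':(-5,-65,None),'fBR':(-5,65,None),'fBL':(105,65,None),'plug':tuple(so+S@[0,0,41.])}
    fl=circ(23.5,0,361)@S.T+so; fl2=circ(23.5,-4,361)@S.T+so
    names=list(obs)
    def pred(p):
        R=rotz(p[2]); t=np.array([p[0],p[1],0]); out=[]
        for n in names:
            if n[:2]=='fl':
                q=proj(None,np.r_[fl,fl2]@R.T+t,c)
                out.append({'flT':[np.nan,q[:,1].min()],'flB':[np.nan,q[:,1].max()],'flL':[q[:,0].min(),np.nan]}[n])
            else:
                v=[p[3] if a is None else a for a in P3[n]]; out.append(proj(None,R@np.array(v)+t,c)[0])
        return np.array(out)
    O=np.array([[np.nan if a is None else (a+.5)/f-.5+b for a,b in zip(obs[n],(x0,y0))] for n in names])
    g=lambda p: np.nan_to_num((pred(p)-O).ravel())
    r=least_squares(g,p0,loss='soft_l1')
    if verbose:
        for n,e in zip(names,(pred(r.x)-O)): print(n,e.round(2))
    print(r.x); return r.x
E
python3 - <<'E'
from fitp import *
obs=dict(TL=(35,97),TR=(449,105),BR=(445,555),BL=(60,548),fTL=(30,38),fTR=(495,45),fBR=(487,588),plug=(585,355),flT=(None,213),flB=(None,469),flL=(358,None))
c=ld("w5.npz"); p=fit(obs,c,160,55,5)
im=cv2.imread("pics/w5.png")[:,:,::-1]
overlay(im,c,portmodel(),rotz(p[2]),np.array([p[0],p[1],0]),(160,55,300,185),5,"pics/o5.png")
E
```

```text
TL [-2.68 -2.45]
TR [ 0.45 -2.94]
BR [0.6  1.28]
BL [-1.56  1.73]
fTL [-0.06  0.18]
fTR [ 0.5  -0.01]
fBR [ 0.52 -0.01]
plug [1.62 0.09]
flT [ nan 0.35]
flB [ nan 0.02]
flL [-1.55   nan]
[ 558.89772245 -235.38160193    2.98167364    5.5285293 ]
```

View pics/o5.png

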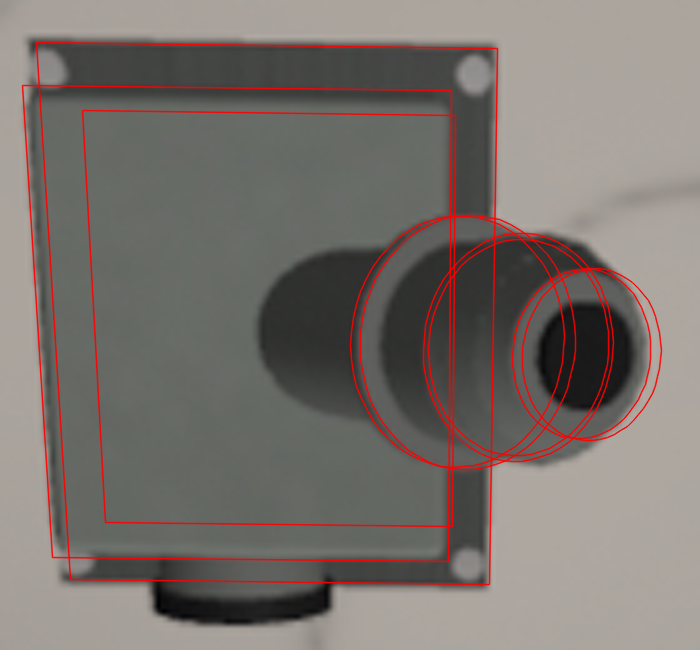

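```bash
cat >> h.py <<'E'
PORT=np.array([558.9,-235.4,2.9817]); YAWOFF=np.deg2rad(3)
Rp=rotz(PORT[2]); S=stubR(Rp); SO=np.array([PORT[0],PORT[1],95.])
def place(d,dx=0,dy=0,so=None): # tcp pos, ori for clamp underside at d along stub
    x=rota(S[:,2],YAWOFF)@S[:,0]; o=ori(-S[:,2],-x)
    return SO+S@np.array([dx,dy,d+2.]),o
E
python3 - <<'E'
from h import *
p,o=place(75); bot.reach(p,o)
p,o=place(50); bot.movel(p,o,v=80)
np.savez("w6.npz",*cal("wrist")); s=bot.read_state(); print(s['tool_pos']-p,s['clock'],s['contact_force'],s['torque'])
for n in ("wrist","scene","top"):
    im=bot.get_image(n); cv2.imwrite(f"pics/{n}6.png",im[:,:,::-1])
    if n!="wrist":
        q=proj(n,SO+S[:,2]*45)[0].astype(int); crop(im,q[0]-40,q[1]-30,q[0]+40,q[1]+30,9,f"pics/{n}6c.png")
E
```

```text
[-0.25341358 -0.9821833   2.08276992] 8.625 [-0.17754689 -0.14991957 -1.77518481] [-0.17278053 -0.5715188   0.00922462]
```

View pics/wrist6.png

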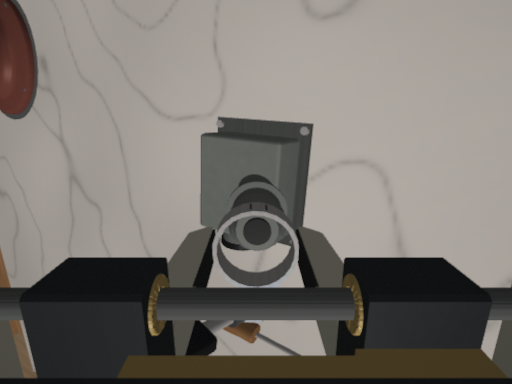

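View pics/scene6c.png

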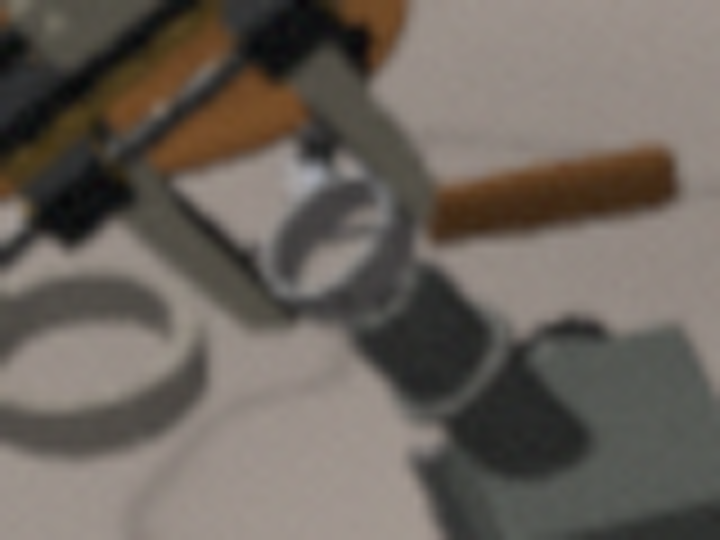

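View pics/top6c.png

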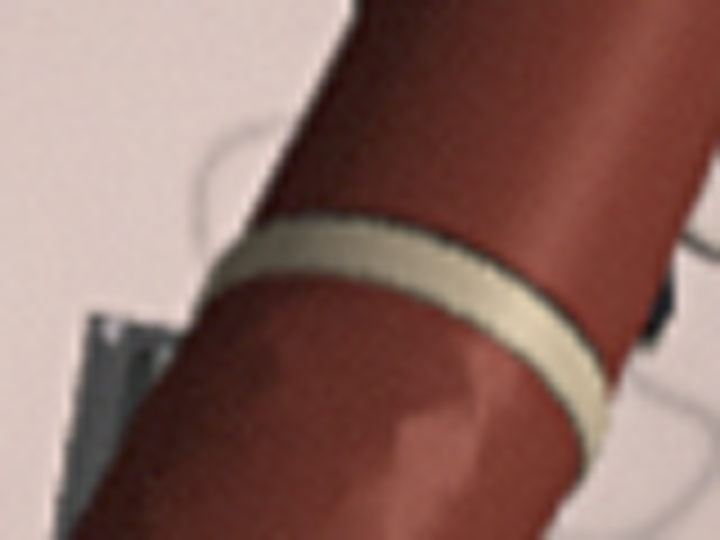

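Run:
```python
from h import *
p,o=place(50); s=bot.read_state(); print(s['tool_pos']-p, s['clock'])
im=cv2.imread("pics/wrist6.png")[:,:,::-1]
L=portmodel()+[ (l@S.T+SO-np.array([0,0,0]))@Rp for l in []]
overlay(im,ld("w6.npz"),L,Rp,np.array([PORT[0],PORT[1],0]),(180,150,330,290),5,"pics/o6.png")
```

```text
[ 0.42503045 -0.48798357  1.22287984] 8.775
```

View pics/o6.png

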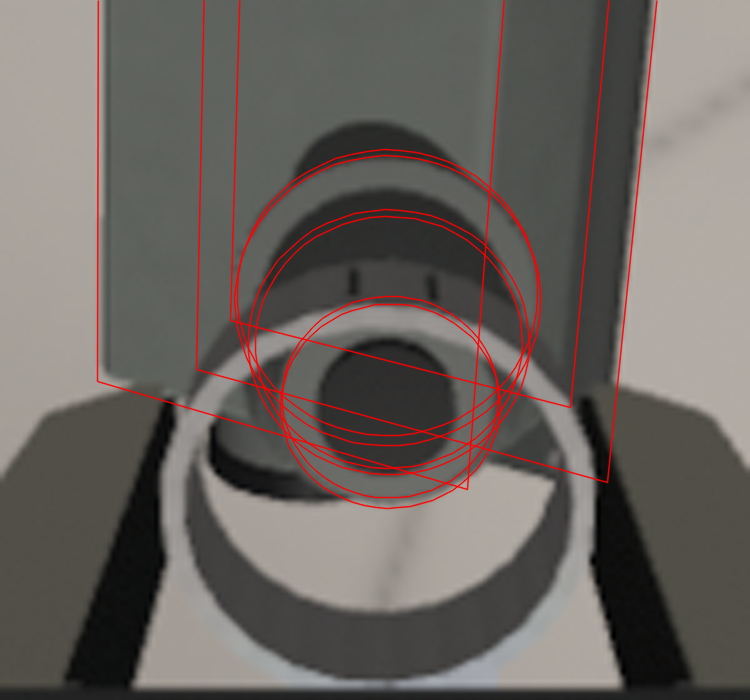

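Run:
```python
from h import *
def rep(d,h=None):
    p,o=place(d); s=bot.read_state(); print(d,h,'err',(S.T@(s['tool_pos']-p)).round(2),'F',(S.T@s['contact_force']).round(1),'M',(S.T@s['torque']).round(2),round(s['clock'],2),round(s['opening']*93,1))
bot.wait(.3); rep(50)
for d in (42,32,26,21):
    p,o=place(d); h=bot.movel(p,o,v=30,threshold=10); rep(d,h)
    if h: break
bot.wait(.2); rep(d)
np.savez("w7.npz",*cal("wrist")); im=bot.get_image("wrist"); crop(im,180,150,330,290,5,"pics/w7.png")
im=bot.get_image("scene"); q=proj("scene",SO+S[:,2]*30)[0].astype(int); crop(im,q[0]-40,q[1]-30,q[0]+40,q[1]+30,9,f"pics/s7.png")
```

```text
50 None err [-0.11 -0.02  0.01] F [-0.6 -0.3 -1.5] M [ 0.02  0.61 -0.01] 9.07 47.1
42 False err [ 0.08 -0.05 -0.36] F [-0.7 -0.8 -0.2] M [ 0.05  0.55 -0.03] 9.49 47.4
32 False err [ 0.05 -0.05 -0.14] F [-0.2  0.7 -0.7] M [0.05 0.58 0.01] 9.97 47.6
26 False err [ 0.09 -0.06 -0.29] F [-1.8  0.  -1.6] M [ 0.05  0.59 -0.06] 10.32 47.2
21 False err [ 0.09 -0.05 -0.3 ] F [-0.2 -0.4 -1.3] M [ 0.07  0.57 -0.07] 10.64 47.6
21 None err [-0.04  0.03  0.13] F [-0.5 -0.3 -1.7] M [ 0.06  0.53 -0.04] 10.84 47.4
```

View pics/w7.png

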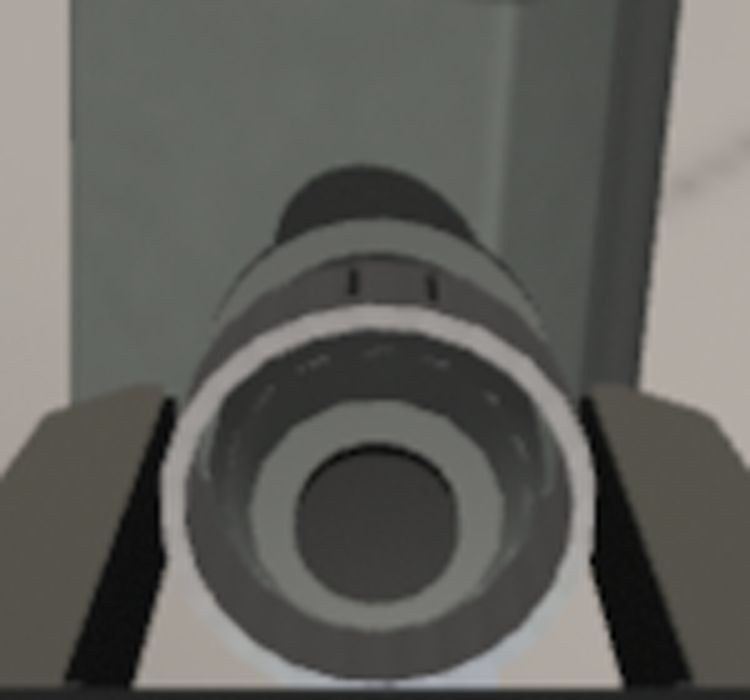

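View pics/s7.png

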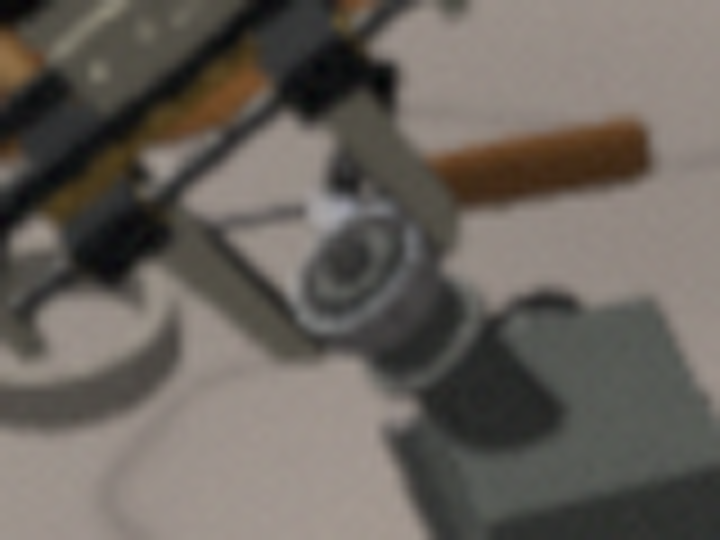

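```bash
cat >> h.py <<'E'
def rep(d,h=None):
    p,o=place(d); s=bot.read_state(); print(d,h,'err',(S.T@(s['tool_pos']-p)).round(2),'F',(S.T@s['contact_force']).round(1),'M',(S.T@s['torque']).round(2),round(s['clock'],2),round(s['opening']*93,1))
E
python3 - <<'E'
from h import *
for d in (14,7,2,-4):
    p,o=place(d); h=bot.movel(p,o,v=25 if d>0 else 12,threshold=10); rep(d,h)
    if h: break
bot.wait(.2); rep(d)
im=bot.get_image("wrist"); crop(im,180,150,330,290,5,"pics/w8.png")
im=bot.get_image("scene"); q=proj("scene",SO+S[:,2]*30)[0].astype(int); crop(im,q[0]-40,q[1]-30,q[0]+40,q[1]+30,9,f"pics/s8.png")
E
```

```text
14 False err [ 0.08 -0.08 -0.26] F [-0.6 -0.1 -1.4] M [ 0.1   0.59 -0.04] 11.38 47.5
7 False err [ 0.07 -0.02 -0.2 ] F [ 0.2  0.1 -1.4] M [ 0.09  0.57 -0.06] 11.81 47.3
2 False err [ 0.06 -0.06 -0.21] F [-0.9 -0.1 -1.5] M [0.08 0.59 0.  ] 12.16 47.4
-4 True err [-0.16  0.06  3.96] F [-0.1  0.2  4.4] M [ 0.09  0.19 -0.04] 12.55 47.8
-4 None err [-0.18  0.03  3.94] F [2.  0.6 5. ] M [ 0.17  0.05 -0.08] 12.75 48.0
```

View pics/w8.png

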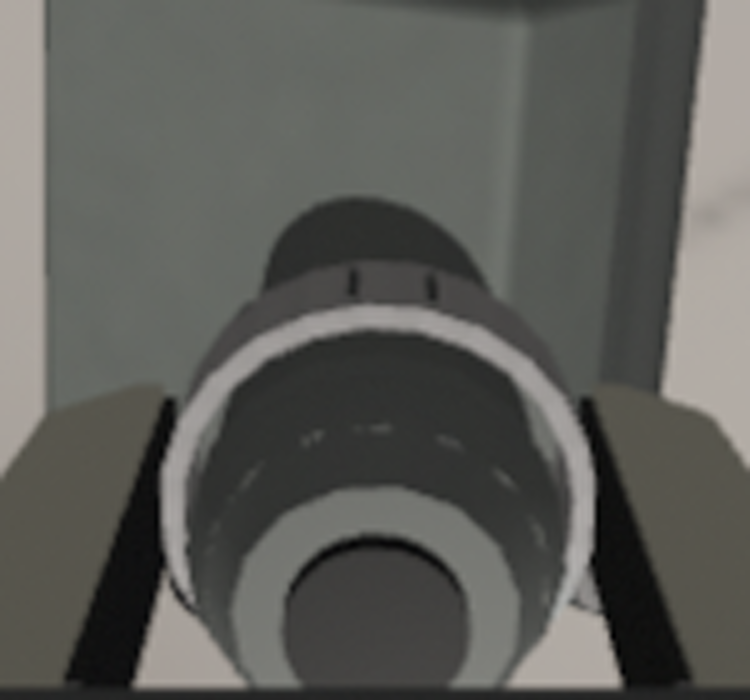

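View pics/s8.png

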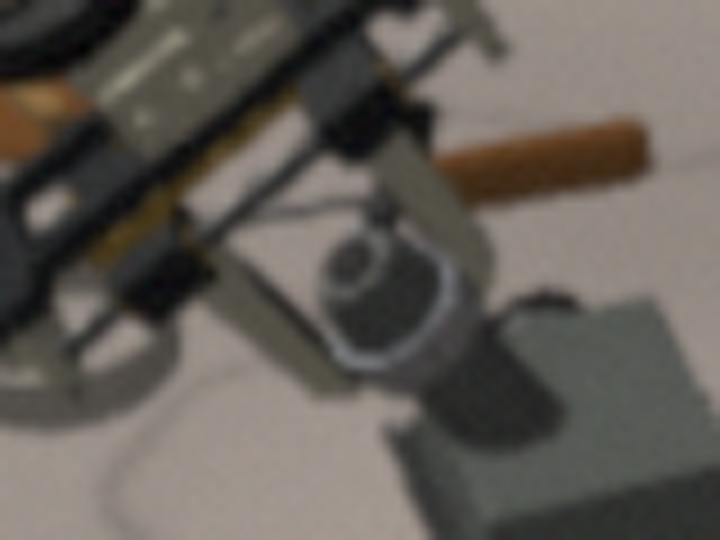

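Run:
```python
from h import *
bot.let_go(); rep(0)
p,o=place(105); bot.movel(p,o,v=150); bot.wait(.25); rep(105)
np.savez("w9.npz",*cal("wrist")); im=bot.get_image("wrist"); cv2.imwrite("pics/w9.png",im[:,:,::-1])
for phi,nm in ((0.15,"a"),):
    overlay(im,ld("w9.npz"),clampmodel(phi)+[circ(23.5,0),circ(14,38)],S,SO,(150,100,330,260),4,f"pics/o9{nm}.png")
im=bot.get_image("scene"); q=proj("scene",SO+S[:,2]*30)[0].astype(int); crop(im,q[0]-40,q[1]-30,q[0]+40,q[1]+30,9,f"pics/s9.png")
```

```text
0 None err [-0.33 -0.34 -1.42] F [ 0.4 -0.   0.3] M [ 0.06  0.47 -0.08] 13.73 93.0
105 None err [ 0.12 -0.17 -0.68] F [ 0.1 -0.4 -0.6] M [ 0.08  0.45 -0.02] 14.84 93.0
```

View pics/w9.png

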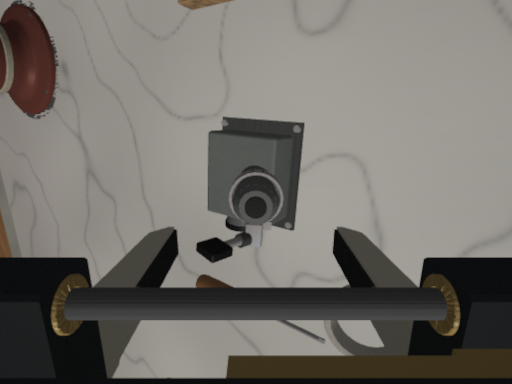

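View pics/o9a.png

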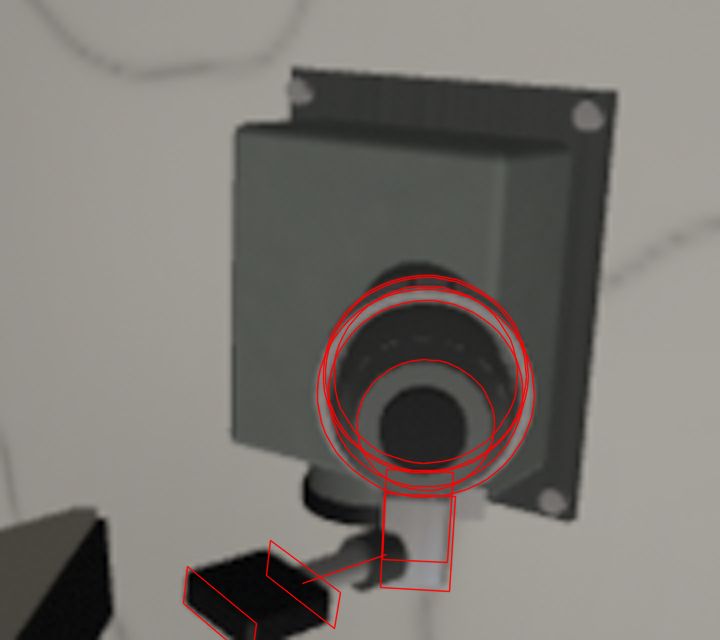

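View pics/s9.png

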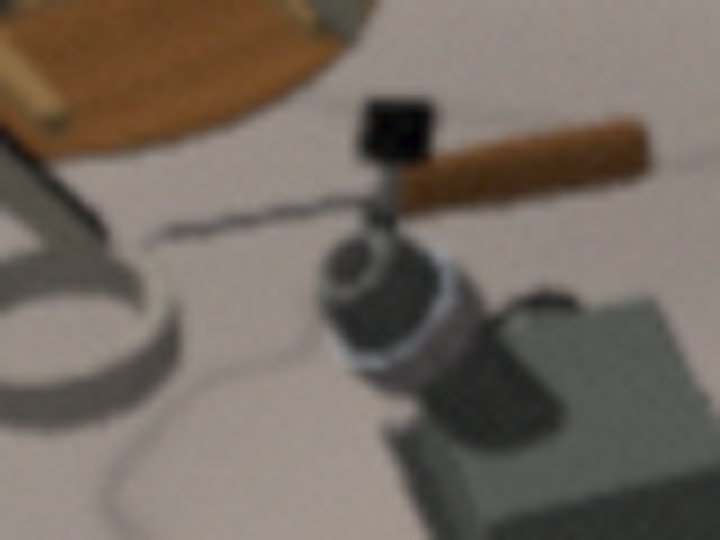

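```bash
cat >> h.py <<'E'
WZ=unit(S[:,0]+S[:,2]); WO=np.array([32.5-2,39,40.5]); WP=SO+S@WO
def wpose(dist,a,sg=-1,off=(0,0)): # tcp dist above tab centre along WZ; a = screw angle of jaws; off along clamp (u=perp in xz, y)
    z=rota(-WZ,a)@(S[:,1]*sg); u=unit(S[:,0]-S[:,2])
    return WP+WZ*dist+u*off[0]+S[:,1]*off[1], ori(-WZ,z)
E
python3 - <<'E'
from h import *
p,o=wpose(90,0.15); print(bot.inverse_kinematics(p,o).round(2),p)
bot.reach(p,o); bot.wait(.25); s=bot.read_state(); print((S.T@(s['tool_pos']-p)).round(2),s['joint_pos'].round(2),s['clock'])
np.savez("w10.npz",*cal("wrist")); im=bot.get_image("wrist"); cv2.imwrite("pics/w10.png",im[:,:,::-1])
overlay(im,ld("w10.npz"),clampmodel(.15),S,SO-S[:,0]*2,(150,80,370,250),3.6,"pics/o10.png")
crop(im,220,150,300,210,9,"pics/c10.png")
E
```

```text
[ 0.48  0.4   0.    1.82 -0.13  0.68  1.84] [ 523.60898268 -269.21253831  232.25735322]
[-0.66 -0.07 -0.21] [ 0.48  0.4   0.    1.82 -0.13  0.68  1.84] 16.5
```

View pics/w10.png

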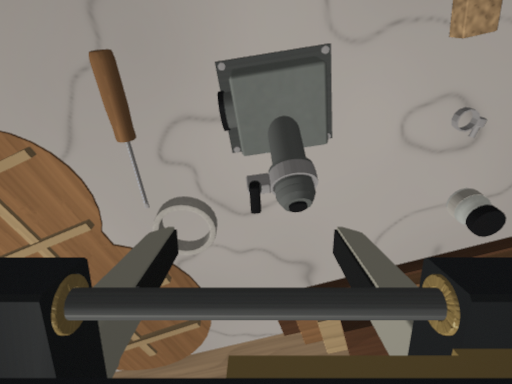

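View pics/o10.png

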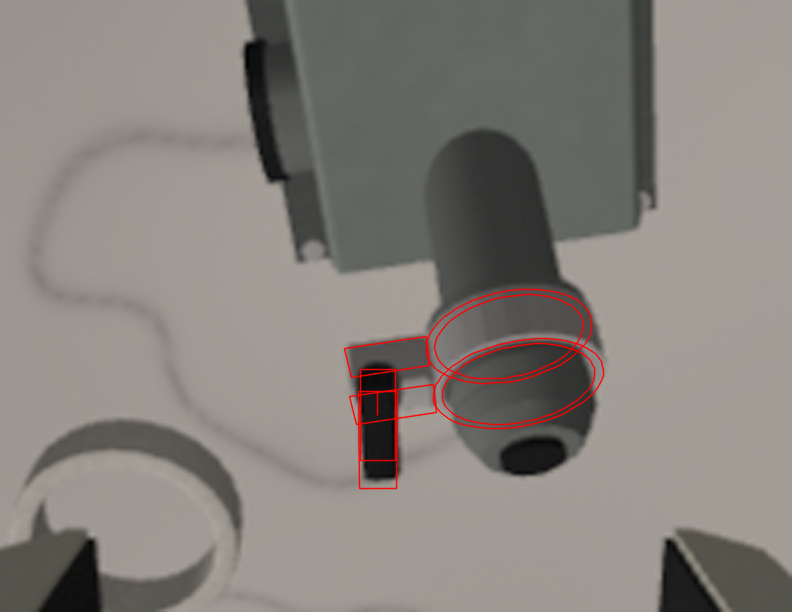

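Run:
```python
from h import *
pts=[]
for r,z0,z1 in ((24,0,16),(20,16,31),(17.5,31,34),(16,34,38),(14,38,41)):
    for z in np.arange(z0,z1+.1,1):
        for rr in (r,): pts.append(circ(rr,z,120))
pts=np.vstack(pts)@S.T+SO
for dist in (-4,-8,-10,-12,-14):
  for off in (0,3):
    p,o=wpose(dist,.15,off=(0,off)); q=(pts-p)@o
    # gap to box x[-80,0], y+-9, |z| 46.5..64
    dx=np.maximum(0,q[:,0]); dy=np.maximum(0,abs(q[:,1])-9); dz=np.maximum(0,np.maximum(46.5-abs(q[:,2]),abs(q[:,2])-64))
    D=np.sqrt(dx**2+dy**2+dz**2); print(dist,off,D.min().round(1))
```

```text
-4 0 8.0
-4 3 7.5
-8 0 4.1
-8 3 3.5
-10 0 2.2
-10 3 1.6
-12 0 0.4
-12 3 0.0
-14 0 0.0
-14 3 0.0
```

Run:
```python
from h import *
def rp(m): s=bot.read_state(); print(m,'F',(S.T@s['contact_force']).round(1),'Mz',round(float(WZ@s['torque']),3),'op',round(s['opening']*93,1),'j7',s['joint_pos'][6].round(3),'t',round(s['clock'],2))
p,o=wpose(90,0.15); d=-o[:,1]*1.0
p,o=wpose(15,0.15); bot.movel(p+d,o,v=150)
p,o=wpose(-6,0.15); h=bot.movel(p+d,o,v=40,threshold=8); rp(h)
bot.wait(.1); im=bot.get_image("scene"); q=proj("scene",WP)[0].astype(int); crop(im,q[0]-40,q[1]-30,q[0]+40,q[1]+30,9,"pics/s11.png")
s=bot.read_state(); print((S.T@(s['tool_pos']-p-d)).round(2))
im=bot.get_image("wrist"); cv2.imwrite("pics/w11.png",im[:,:,::-1])
```

```text
False F [ 0.5 -0.1  0.5] Mz 0.018 op 92.9 j7 1.851 t 17.88
[-0.    0.08  0.27]
```

View pics/s11.png

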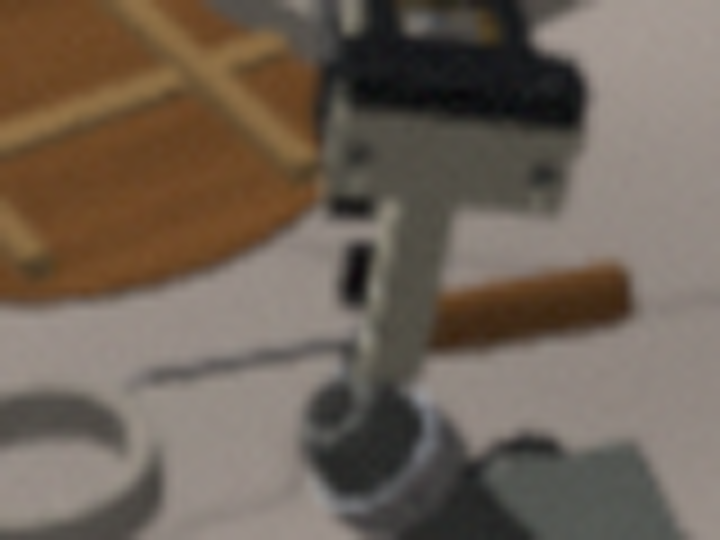

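View pics/w11.png

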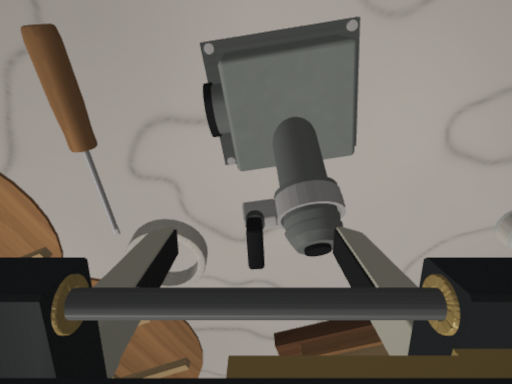

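```bash
cat >> h.py <<'E'
def rp(m): s=bot.read_state(); print(m,'F',(S.T@s['contact_force']).round(1),'Mz',round(float(WZ@s['torque']),3),'op',round(s['opening']*93,1),'j7',s['joint_pos'][6].round(3),'t',round(s['clock'],2))
E
python3 - <<'E'
from h import *
bot.grasp(40); rp('g'); bot.wait(.1)
im=bot.get_image("wrist"); crop(im,150,120,360,290,3.6,"pics/w12.png")
q=bot.read_state()['joint_pos'].copy(); np.save("q0.npy",q)
for k in range(1,7):
    q2=q.copy(); q2[6]=q[6]-.1*k; bot.move_j(q2); rp(k)
im=bot.get_image("wrist"); crop(im,150,120,360,290,3.6,"pics/w13.png")
E
```

```text
g F [-0.8  0.1 -1. ] Mz 0.014 op 8.4 j7 1.851 t 19.34
1 F [-0.6  0.1 -2.5] Mz 0.07 op 8.5 j7 1.753 t 19.74
2 F [-1.3  0.1 -1.7] Mz 0.066 op 8.6 j7 1.655 t 19.99
3 F [ 0.   0.8 -1.1] Mz 0.041 op 8.6 j7 1.555 t 20.24
4 F [ 0.3  1.1 -1.9] Mz 0.102 op 8.6 j7 1.456 t 20.49
5 F [ 0.4  1.1 -2.6] Mz 0.1 op 8.8 j7 1.356 t 20.74
6 F [-0.6  1.7 -1.2] Mz 0.096 op 8.8 j7 1.256 t 20.99
```

View pics/w12.png

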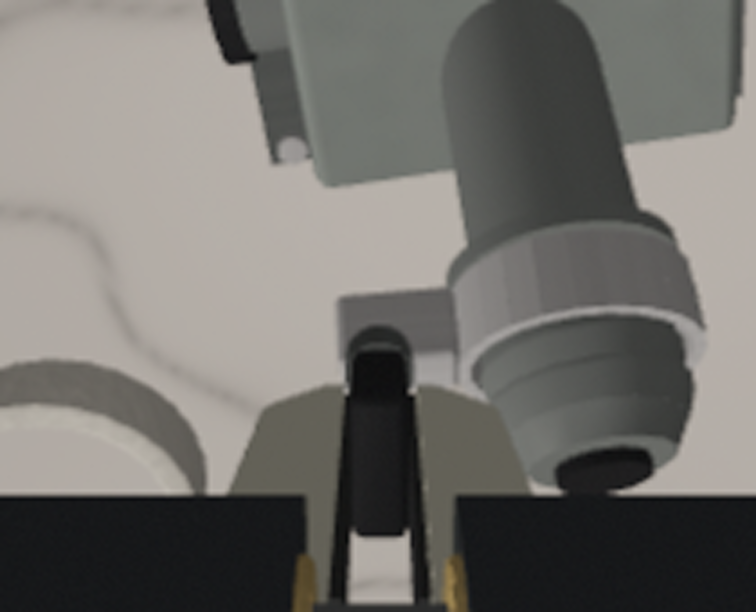

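View pics/w13.png

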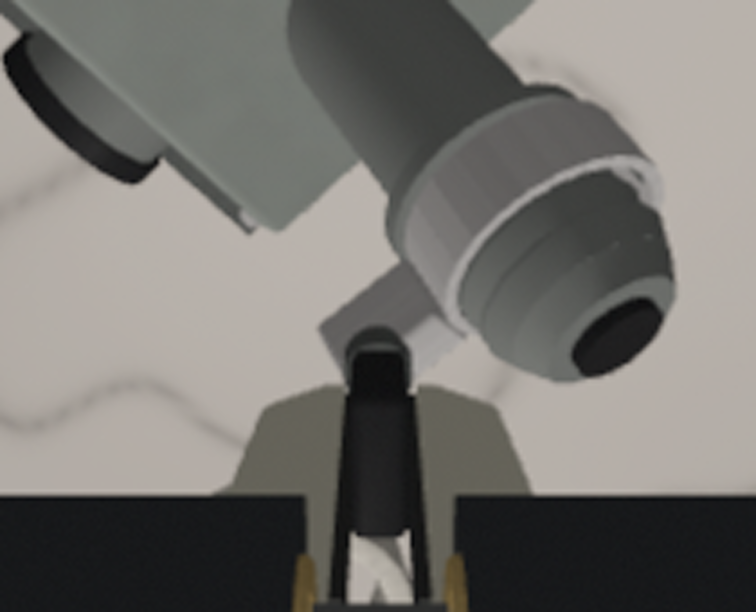

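Run:
```python
from h import *
q=np.load("q0.npy")
for k in (.9,1.2,1.3,1.4,1.5,1.6,1.65,1.7,1.75):
    q2=q.copy(); q2[6]=q[6]-k; bot.move_j(q2); rp(k)
    if abs(WZ@bot.read_state()['torque'])>0.6: break
bot.wait(.1); rp('end')
im=bot.get_image("wrist"); crop(im,150,120,360,290,3.6,"pics/w14.png")
im=bot.get_image("scene"); q=proj("scene",SO+S[:,2]*30)[0].astype(int); crop(im,q[0]-40,q[1]-30,q[0]+40,q[1]+30,9,"pics/s14.png")
```

```text
0.9 F [ 0.4  2.7 -1.4] Mz 0.045 op 8.7 j7 0.955 t 21.43
1.2 F [ 1.9  4.8 -1.8] Mz 0.135 op 8.8 j7 0.656 t 21.82
1.3 F [ 1.6  4.  -1.9] Mz 0.065 op 8.8 j7 0.556 t 22.07
1.4 F [ 1.5  4.8 -2.2] Mz 0.11 op 8.4 j7 0.456 t 22.32
1.5 F [ 1.4  5.7 -2.4] Mz 0.115 op 9.0 j7 0.356 t 22.57
1.6 F [ 2.2  5.2 -3. ] Mz 0.036 op 8.6 j7 0.256 t 22.82
1.65 F [ 2.4  5.1 -2.6] Mz 0.033 op 8.4 j7 0.206 t 23.07
1.7 F [ 1.6  4.7 -2.2] Mz 0.057 op 8.5 j7 0.156 t 23.32
1.75 F [ 2.3  5.7 -2.2] Mz 0.022 op 8.8 j7 0.106 t 23.57
end F [ 2.6  5.1 -2.3] Mz 0.037 op 8.6 j7 0.106 t 23.68
```

View pics/w14.png

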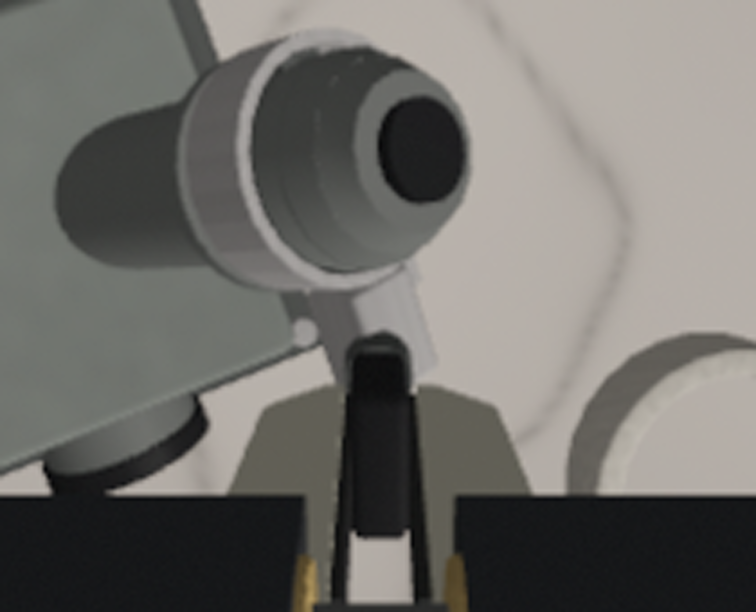

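View pics/s14.png

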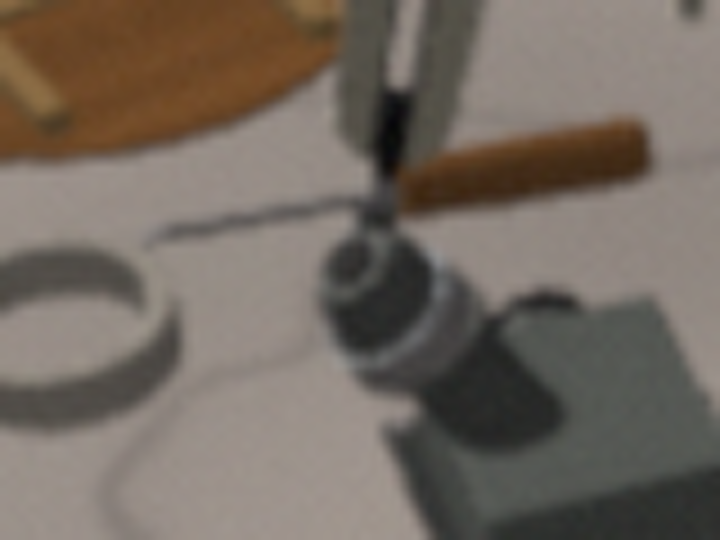

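Run:
```python
from h import *
rp('x'); np.savez("w15.npz",*cal("wrist")); im=bot.get_image("wrist"); cv2.imwrite("pics/w15.png",im[:,:,::-1])
overlay(im,ld("w15.npz"),clampmodel(1.9)+[circ(23.5,0),circ(14,38)],S,SO-S[:,0]*0,(150,110,350,290),4,"pics/o15.png")
s=bot.read_state(); p,o=wpose(-6,.15); print((S.T@(s['tool_pos']-p)).round(2))
```

```text
x F [ 2.4  5.4 -2.6] Mz 0.038 op 8.7 j7 0.106 t 23.77
[ 0.15  2.09 -0.4 ]
```

View pics/o15.png

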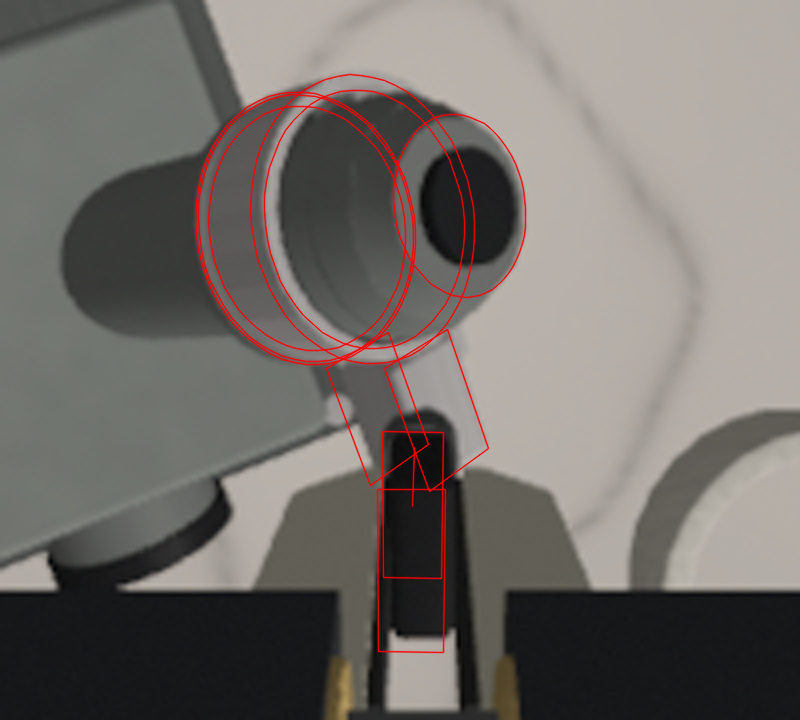

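Run:
```python
from h import *
im=cv2.imread("pics/w15.png")[:,:,::-1]; crop(im,190,120,275,210,7,"pics/c15.png")
im=cv2.imread("pics/s14.png");
```

```text
(no output)
```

View pics/c15.png

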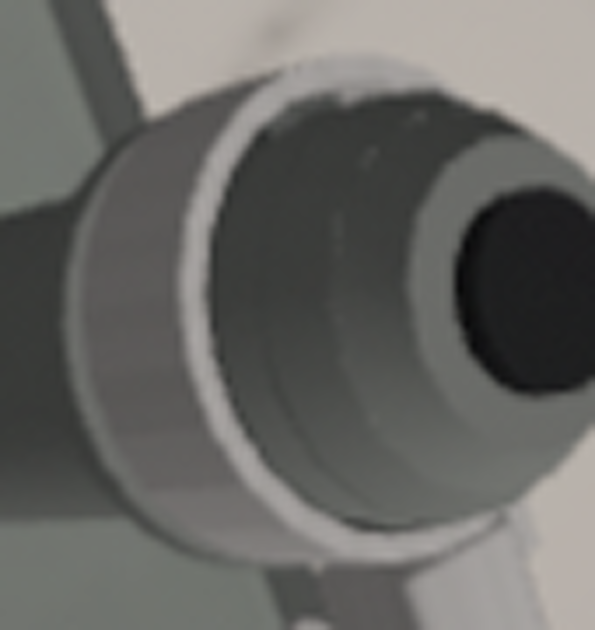

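Run:
```python
from h import *
q=np.load("q0.npy")
def m():
    M=[];t=[]
    for _ in range(6):
        bot.wait(.02); s=bot.read_state(); M.append(s['torque']); t.append(s['tau'][6])
    s=bot.read_state(); X=-s['tool_rot'][:,0]
    return (X@np.mean(M,0)).round(3),np.mean(t).round(3)
print(m())
for k in (1.8,1.85,1.9,1.95):
    q2=q.copy(); q2[6]=q[6]-k; bot.move_j(q2); s=bot.read_state(); rp(k); print(m(), s['joint_pos'][6]-q2[6])
```

```text
(np.float64(0.024), np.float64(-0.032))
1.8 F [ 3.   4.7 -2. ] Mz -0.004 op 8.7 j7 0.056 t 24.18
(np.float64(0.053), np.float64(-0.039)) 0.004829513780836722
1.85 F [ 2.   5.9 -2.7] Mz 0.082 op 8.9 j7 0.006 t 24.52
(np.float64(0.041), np.float64(-0.042)) 0.004817664208221849
1.9 F [ 2.9  4.7 -2.2] Mz 0.019 op 8.6 j7 -0.044 t 24.88
(np.float64(0.05), np.float64(-0.045)) 0.004859271041876445
1.95 F [ 3.2  3.7 -1.8] Mz 0.036 op 8.5 j7 -0.094 t 25.23
(np.float64(0.04), np.float64(-0.049)) 0.004840975516338858
```

Run:
```python
from h import *
np.savez("w16.npz",*cal("wrist")); im=bot.get_image("wrist"); cv2.imwrite("pics/w16.png",im[:,:,::-1])
overlay(im,ld("w16.npz"),clampmodel(2.1)+[circ(23.5,0),circ(14,38)],S,SO-S[:,0]*2.5,(150,110,350,290),4,"pics/o16.png")
```

```text
(no output)
```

View pics/o16.png

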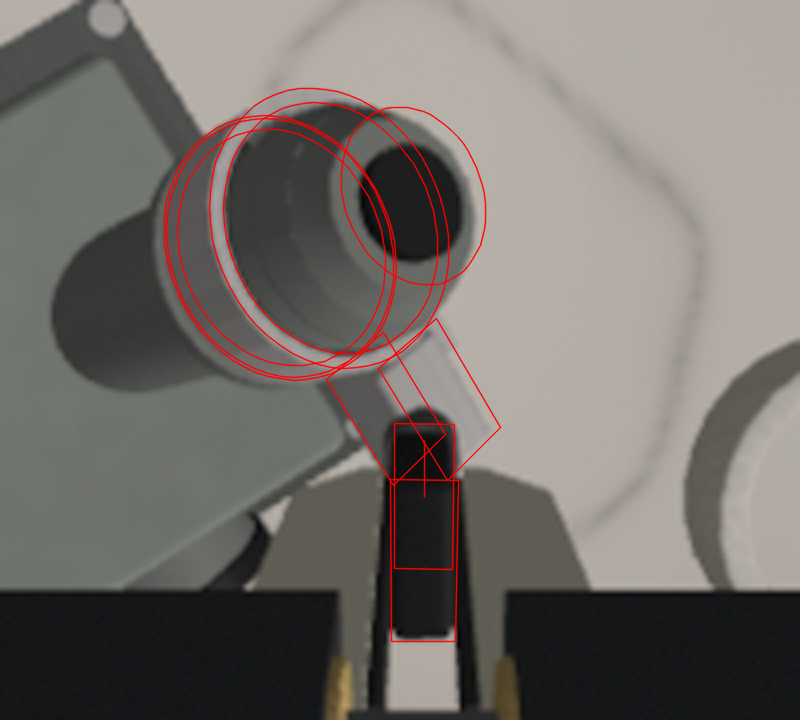

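Run:
```python
from h import *
pts=[]
for r,z0,z1 in ((24,0,16),(20,16,31),(17.5,31,34),(16,34,38),(14,38,41)):
    for z in np.arange(z0,z1+.1,1): pts.append(circ(r,z,120))
g=np.array([[x,y,z] for x in (-8,0,8) for y in range(24,48,4) for z in range(0,17,4)])
pts=np.vstack(pts+[g])@S.T+SO-S[:,0]*2.5
s=bot.read_state(); p,o=s['tool_pos'],s['tool_rot']
for op in (10,30,60,93):
  for up in (0,20):
    q=(pts-p-WZ*up)@o; i,e=op/2,op/2+18
    D=np.sqrt(np.maximum(0,q[:,0])**2+np.maximum(0,abs(q[:,1])-9)**2+np.maximum(0,np.maximum(i-abs(q[:,2]),abs(q[:,2])-e))**2); print(op,up,D.min().round(1))
```

```text
10 0 22.6
10 20 37.6
30 0 23.1
30 20 37.7
60 0 24.3
60 20 41.4
93 0 31.3
93 20 46.1
```

Run:
```python
from h import *
bot.let_go(); rp('open')
s=bot.read_state(); bot.movel(s['tool_pos']+WZ*95,v=150); bot.wait(.2); rp('up')
np.savez("w17.npz",*cal("wrist")); im=bot.get_image("wrist"); cv2.imwrite("pics/w17.png",im[:,:,::-1])
overlay(im,ld("w17.npz"),clampmodel(2.1),S,SO-S[:,0]*2.5,(170,90,350,230),4.4,"pics/o17.png")
p,o=place(100); bot.reach(p,o); bot.wait(.2)
np.savez("w18.npz",*cal("wrist")); im=bot.get_image("wrist"); cv2.imwrite("pics/w18.png",im[:,:,::-1])
crop(im,210,150,300,260,6,"pics/c18.png")
overlay(im,ld("w18.npz"),clampmodel(2.1),S,SO-S[:,0]*2.5,(180,140,320,270),5,"pics/o18.png")
im=bot.get_image("scene"); q=proj("scene",SO+S[:,2]*30)[0].astype(int); crop(im,q[0]-40,q[1]-30,q[0]+40,q[1]+30,9,"pics/s18.png"); rp('')
```

```text
open F [ 0.3  0.5 -0.5] Mz 0.028 op 93.4 j7 -0.099 t 26.75
up F [-0.4  0.6  0.3] Mz -0.009 op 93.0 j7 -0.113 t 27.73
 F [-0.5  0.9  0.2] Mz 0.054 op 92.9 j7 0.172 t 29.12
```

View pics/o17.png

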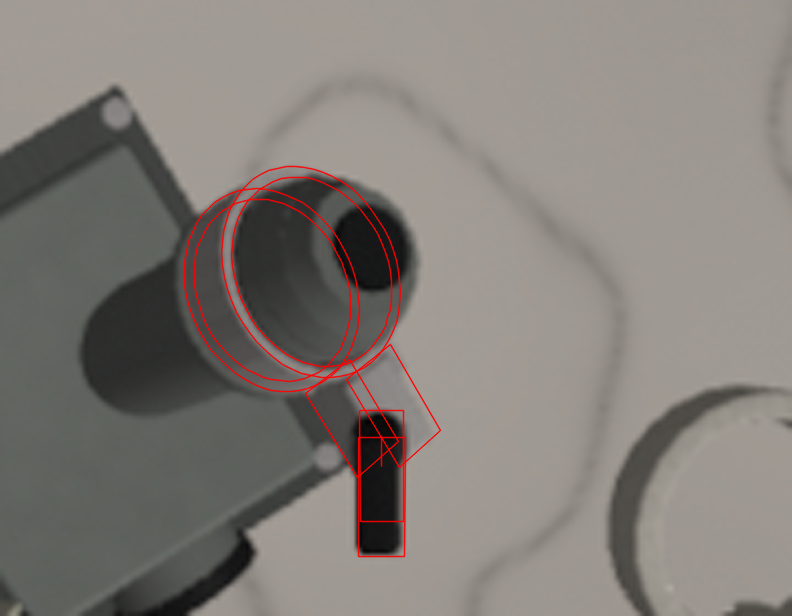

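View pics/c18.png

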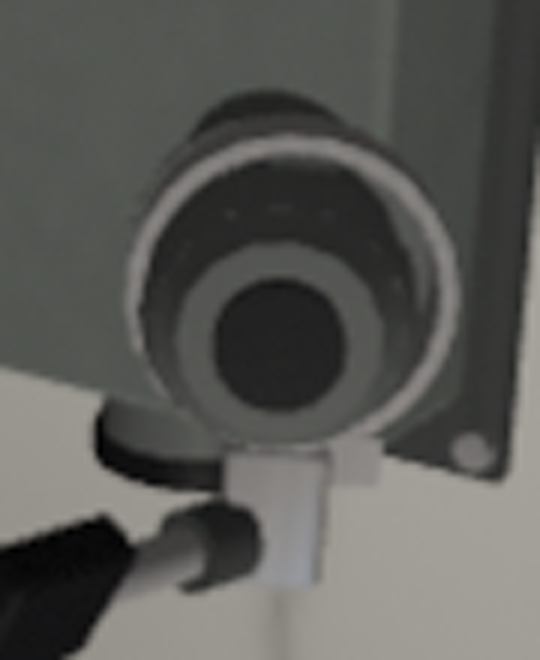

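View pics/o18.png

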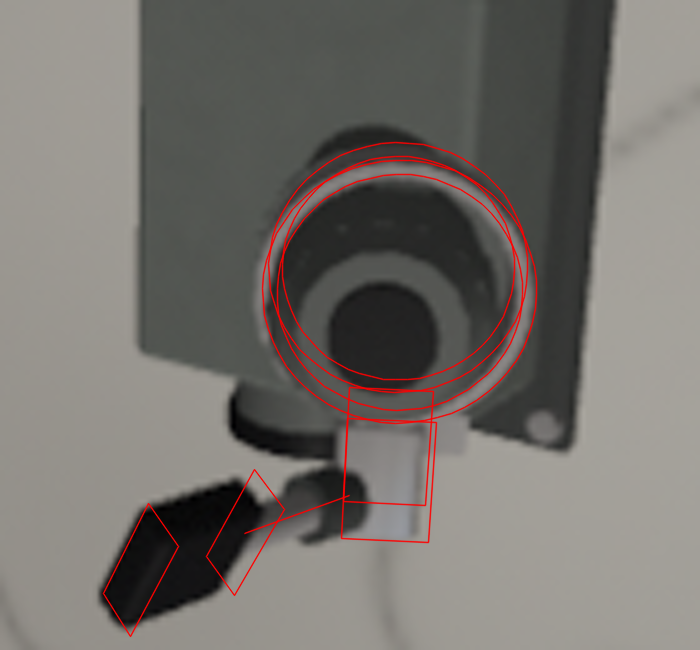

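View pics/s18.png

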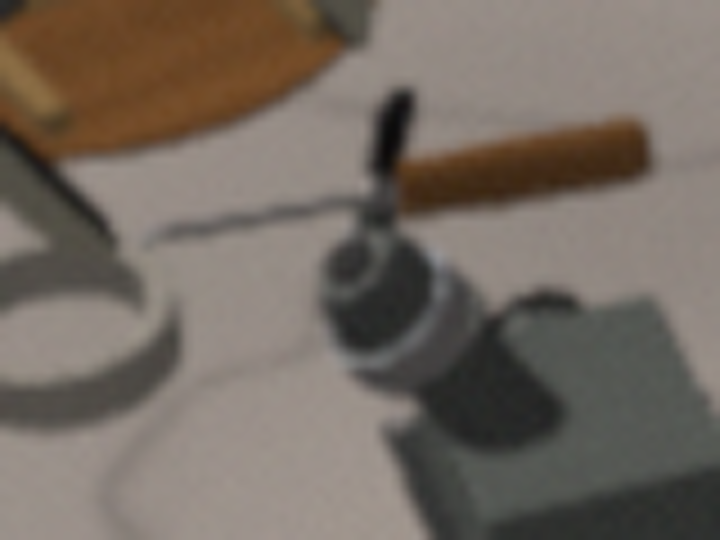

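Run:
```python
from h import *
p,o=place(150); bot.movel(p,o); bot.wait(.3)
im=bot.get_image("scene"); cv2.imwrite("pics/sceneF.png",im[:,:,::-1])
np.savez("w19.npz",*cal("wrist")); im=bot.get_image("wrist"); overlay(im,ld("w19.npz"),clampmodel(2.1),S,SO-S[:,0]*2.5,(180,120,320,250),5,"pics/o19.png")
print(bot.read_state()['clock'])
```

```text
30.0083
```

View pics/sceneF.png

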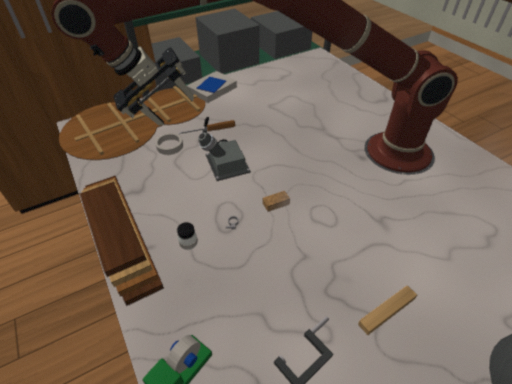

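View pics/o19.png

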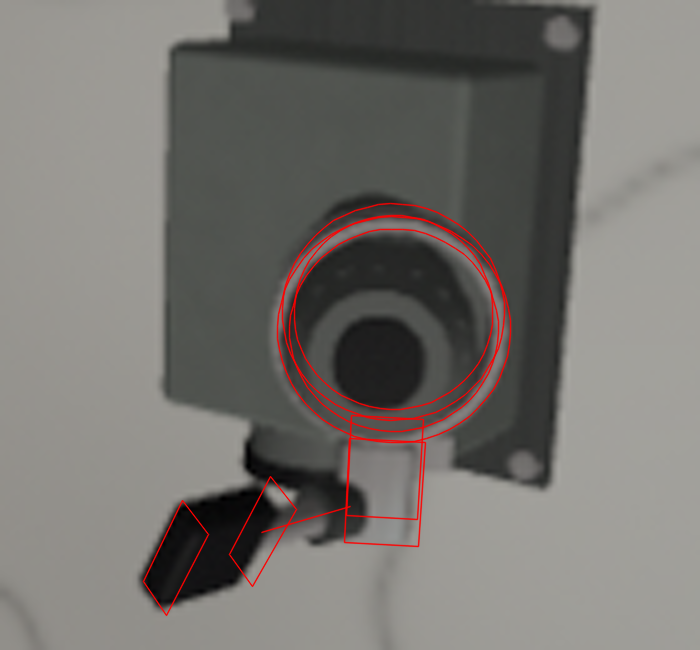

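```bash
python3 -c "
from workcell import bot
bot.job_done()"
```

```text
the job is handed in; nothing more can be done
```

The clamp is on the stub, home against the flange, with its wing screw turned clockwise to about 2.1 rad. I handed the job in at about 30 s of the 72 s allowed.

**Sliding on:** I gripped the band across its diameter (47.5 mm measured). It slid over both ridges with no contact above about 2 N. It met the flange within 0.1 mm of where I expected, and I let go with the screw still slack.

**Turning the screw:** I gripped the wing tab and turned it clockwise 1.95 rad from an estimated start of 0.15. The picture overlay agrees with about 2.1 rad. That is past the "snug by 1.9" mark and short of the 2.4 thread end. I then opened the fingers and backed well clear.

**Last checks:**
- **Position:** the pictures show the band still seated on the flange. The housing is in line with the stub to within a few degrees.
- **Off-centre:** the band sits about 2.5 mm off-centre downhill, within the 3 mm hang given for the loose band.
- **Other things:** the bystanders look unmoved in the scene picture.
- **Snugness:** I did not see a clear torque rise. The reading stayed near 0.05 N m, the joint torque crept up only slightly, and a side force of about 5 N built up while turning. So I judge it snug from the screw angle; I did not tug-test the band.

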